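# Hold the hidden clamp bolt against its stop

## Task

The square-headed clamp bolt of the jig stands in the narrow gap between its two upright plates. Reach down into the gap, grip the bolt head, turn it clockwise (seen from above) until you feel it come up against its stop, and keep it there against its return spring, so that the backing nut can be tightened. The program finishes while still holding the head at the stop, without letting go; do not push hard against the upright plates, and leave the jar, the plaster cast and the rubber wheel that stand round the jig where they are.

Things in the scene. Friction and masses are not known exactly. Their poses are not given: they have to be found in the camera images.
- jig_base (a point): centre of the underside of the jig, which is fixed to the bench: dark base plate 130 (x) x 120 (y) x 12 mm; in its middle an aluminium block 46 x 56 mm, top at 30 mm, carries the upright bolt. Axes: z up, x across the gap between the two upright plates (away from the robot), y along it
- bracket: the jig's two upright grey plates, one rigid part; origin and axes as the jig's. Each 6 mm thick, 110 mm wide along y; inner faces at x = -38 (front) and +38 mm (rear), tops 90 mm (front) and 84 mm (rear) above the bench. The 76 mm gap is open above and at both y ends
- bolt: upright steel bolt: square head 20 x 20 x 14 mm, 70 to 84 mm above the bench (top 6 mm under the front plate's top), under it a washer 25 mm across, 2 mm thick, a shank 11 mm across and a brass collar at 31 to 35 mm. Origin on its axis at bench height; z up, x and y square to the head's flats and turning with it; a yellow line on top points along +x
- bolt_head (a point): centre of the bolt's square head, half-way up (77 mm above the bench), axes as the bolt's
- bolt_turn (a joint): turn of the bolt in rad, growing clockwise seen from above. Torsion spring 0.25 N m/rad (at rest at 0) and friction 0.1 N m: left alone it stays anywhere between about -0.4 and 0.4, and springs back to about 0.4 if let go beyond that. It starts between -0.3 and 0.3; the hard stop is at 1.1
- powder_jar_mid (a point): bystander: white plastic jar with a blue lid, to the left of the jig (not the like one at the back of the bench), 53 mm across, 76 mm high; point at its middle, 38 mm up
- dental_cast_mid (a point): bystander: small cream plaster dental cast, 48 x 53 x 27 mm; point 13 mm above the bench; to the right of the jig
- rubber_wheel_mid (a point): bystander: dark red rubber polishing wheel, 22 mm across, 10 mm thick, lying flat; point 5 mm above the bench; behind the jig
Not all that is in view belongs to the job. Of the things that look like the part that bears jig_base, the middle-sized one is meant.

How it is judged:
By the outcome, as a careful person would: the job done as asked, in the order asked, and still so for the second after the job is handed in, while the arm keeps its last pose, push and grip.
It also fails if it takes over 38 s, if anything falls off the work surface, if the arm or the gripper's body presses on something with over 40 N, if the wrist force passes 120 N, or if a joint passes its speed limit or range.

## Robot

A 7-joint arm with a two-finger parallel gripper is mounted at the origin on a cart in front of the work surface, level with it; the furniture and walls round the work are solid. World frame = base frame: x ahead of the robot, y to its left, z up, the work surface at z = 0. Lengths are in m, angles in rad, forces in N, time in s.
With the tool pointing down it reaches from about 0.4 to 0.85 m from the base axis. Payload 4.5 kg.
Tool frame: the origin (TCP) lies on the centre line of the jaws, within the pads' length; the fingertips stand 8 mm ahead of it and the grasp point (between the pads) lies 11 mm behind it; z points along the fingers, x is the direction in which the jaws open and shut, and the axes are right-handed (so a half turn about z gives the same grasp; the last joint's range is limited). The gripper opens to 88 mm and grips with 3 to 60 N. Pads are 18 mm wide; open, the fingers measure 123 mm over their backs; the gripper's body (75 mm by 187 mm) begins 45 mm behind the grasp point.
Start: joints at [1.337, 0.689, -0.195, 1.565, 0.157, 0.902, -0.215], TCP at [0.165, -0.603, 0.247] pointing down, gripper open.
Joint ranges: [-3.01, 3.01], [-0.46, 2.08], [-1.47, 1.51], [0.13, 2.56], [-1, 4.14], [0.04, 2.09], [-2.66, 2.66]. Speed limits (rad/s): [2.57, 2.57, 3.14, 3.14, 3.14, 3.14, 3.14].

## Interface

Orientations are given as a unit quaternion [x, y, z, w].
In Python, from plant import get_state, snapshot, finish_job, boxes_of, pinpoint gives the robot as it stands.
- The arm moves only by the shell command python3 -m creep 'ROWS' [FORCE]. ROWS is JSON, a list of rows, each an object with "hand": the finger opening in m, from 0 to 0.0881; "slide": the shift along the tool's x, y, z in m, a list of three; "turn": the turn about the tool's z in degrees. A call has 1 to 5 rows; each row shifts and turns the commanded pose from where the row before left it, along the tool's axes as they then stand; what a row does not reach is not made up. A row lasts 1/8 s, in which the tool goes at most 62.5 mm and 10.7 degrees, less where a joint would pass 70% of its speed; a pose out of reach is approached as far as the arm can. A call is refused whole if a number of a shift passes 0.0625 or a number of a turn 10.7, either way. A call with a gripper value outside its range is refused whole. The fingers move at their own pace and stop on an object; FORCE is the grip in N (left out, the last holds). Time passes only in rows, so rows that do not move let the fingers close. It gives the time, the measured TCP pose, the force and the opening at its end, in the units of the state.
- get_state(): the state, without advancing time (a new reading comes with each control period).
- snapshot(name): name is "scene" or "side" or "wrist"; returns a dict with "frame" (400x640x3 uint8, red, green, blue), "depth" (400x640 float32, m along the optical axis (not along the pixel's ray), 0 where there is no reading), "mtx" (3x3 intrinsics, pixels), "camera_from_world" (4x4, takes a point from world to camera coordinates). Camera axes: x right, y down, z forward; pixel columns grow to the right and rows downward; lengths in m; the calibration is good to about 2 mm. The wrist camera is an equidistant fisheye: a pixel r from the principal point sees the ray r / f radians off the axis. A picture is of the moment at which its call begins.
- finish_job(): hands the job in, once; it reports no verdict.
Trained networks look in a picture, given as the dict that the camera call returned (one of the last four; its "shot" number tells which), for a name from the list of things; names that differ only in an ending like _2 or _b are one class to them, and where a whole thing is asked for, a point or a joint stands for the part that bears it (a point fixed in the world has none). Each returns a list of dicts, best first, with "conf" (0 to 1); they miss things now and then, are a little off and sometimes report something else, mostly with a low value. They report only what shows in the picture. A call takes as long as a camera call. They do not tell look-alikes from the thing itself.
- boxes_of(target, picture): "uv" ([column, row] in pixels, amid what is visible of it).
- pinpoint(target, picture): "uv" ([column, row] in pixels: a listed point, or the origin of a listed thing).
The state is a dict: "clock": time; "q": joint angles; "qd": joint speeds; "joint_torque": joint torques, N m; "tool_pos": TCP position; "eef_rot": TCP orientation; "contact_force": force on the tool from outside, world axes, zero at the start; "moment": the same for the moment, N m; "opening": opening from 0.0 (shut) to 1.0 (fully open).
Only numpy, scipy, OpenCV 4.12 (cv2) and the standard library are available. Lean on these libraries where they do the work, as an engineer would, in place of code of your own. Each camera call takes 0.05 s, during which the arm holds its last target.

## Working session

There is one attempt and no reset: what is moved stays moved. The work goes in short steps, Python scripts to look and compute and a shell command to move; the robot and the scene stay as the last step left them, time stands still between calls to the robot, and variables do not carry over. Pictures are saved under pics/ and viewed, and the job is handed in when it is done.

```bash
mkdir -p pics; ls; cat > h.py <<'E'
import numpy as np,cv2
from plant import *
def save(p,n): cv2.imwrite('pics/'+n+'.png',p['frame'][:,:,::-1])
def ray(p,uv):
    K=np.array(p['mtx']);return np.linalg.inv(K)@np.array([uv[0],uv[1],1.])
def to_world(p,uv,d):
    T=np.linalg.inv(np.array(p['camera_from_world']));c=ray(p,uv)*d
    return T[:3,:3]@c+T[:3,3]
def at_z(p,uv,z):
    T=np.linalg.inv(np.array(p['camera_from_world']));r=T[:3,:3]@ray(p,uv);o=T[:3,3]
    return o+r*(z-o[2])/r[2]
E
python3 - <<'E'
from h import *
s=get_state();print(s)
for n in ['scene','side']:
    p=snapshot(n);save(p,n+'0')
    for t in ['jig_base','bolt_head','bolt','powder_jar_mid','dental_cast_mid','rubber_wheel_mid']:
        for f in (pinpoint,):
            for r in f(t,p)[:4]:
                u=r['uv'];z={'jig_base':0,'bolt_head':.077,'bolt':0,'powder_jar_mid':.038,'dental_cast_mid':.013,'rubber_wheel_mid':.005}[t]
                print(n,t,np.round(u),round(r['conf'],2),np.round(at_z(p,u,z),3))
E
```

```text
pics
{'clock': 0.0, 'q': array([ 1.33680264,  0.68998683, -0.19448573,  1.56632167,  0.15731503,
        0.9024802 , -0.21508677]), 'qd': array([ 9.37296039e-04, -6.38911870e-04,  4.21277118e-04,  8.20317895e-04,
       -1.05887337e-04,  5.84830356e-04, -8.98126680e-05]), 'joint_torque': array([-1.26994155e-04, -5.27563334e+01, -1.26708996e+00, -1.53432852e+01,
       -5.26562543e-02,  6.30299299e-03,  1.75191217e-04]), 'tool_pos': array([ 0.16515485, -0.60216062,  0.24591348]), 'eef_rot': array([ 7.95198984e-01, -6.06347888e-01, -7.62489080e-04, -4.82882889e-04]), 'contact_force': array([ 0.34734109, -0.04957432,  0.25457287]), 'moment': array([0.03030756, 0.00312669, 0.02992094]), 'opening': 1.003019370137195}
scene jig_base [263. 322.] 0.9 [0.481 0.51  0.   ]
scene jig_base [347. 189.] 0.8 [0.566 0.111 0.   ]
scene jig_base [423. 176.] 0.6 [ 0.436 -0.057 -0.   ]
scene bolt_head [256. 297.] 0.79 [0.494 0.502 0.077]
scene bolt_head [350. 166.] 0.67 [0.569 0.1   0.077]
scene bolt_head [427. 165.] 0.55 [ 0.419 -0.023  0.077]
scene bolt [262. 321.] 0.93 [0.483 0.511 0.   ]
scene bolt [420. 178.] 0.62 [ 0.439 -0.046  0.   ]
scene bolt [352. 184.] 0.49 [ 0.57   0.086 -0.   ]
scene powder_jar_mid [310. 209.] 0.81 [0.576 0.248 0.038]
scene dental_cast_mid [381. 153.] 0.78 [ 0.569 -0.052  0.013]
side jig_base [240. 202.] 0.88 [0.476 0.498 0.   ]
side jig_base [359. 268.] 0.73 [0.563 0.09  0.   ]
side bolt_head [357. 319.] 0.63 [ 0.417 -0.071  0.077]
side bolt_head [235. 168.] 0.57 [0.5   0.553 0.077]
side bolt_head [355. 238.] 0.48 [0.56  0.104 0.077]
side bolt [241. 201.] 0.76 [0.482 0.503 0.   ]
side bolt [356. 262.] 0.63 [0.571 0.11  0.   ]
side bolt [355. 341.] 0.6 [ 0.428 -0.058  0.   ]
side powder_jar_mid [324. 215.] 0.84 [0.593 0.261 0.038]
side dental_cast_mid [402. 301.] 0.87 [ 0.558 -0.047  0.013]
side rubber_wheel_mid [396. 262.] 0.5 [0.642 0.052 0.005]
```

View pics/scene0.png

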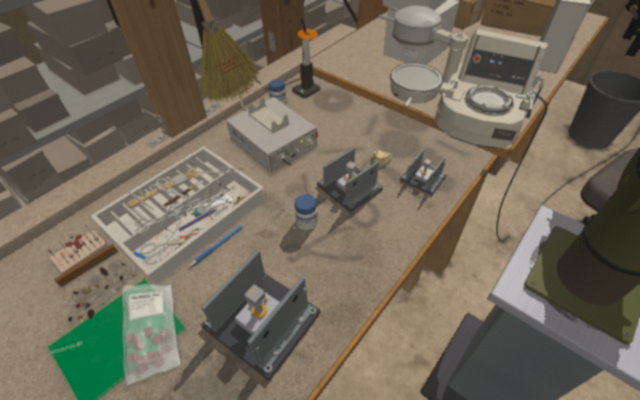

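View pics/side0.png

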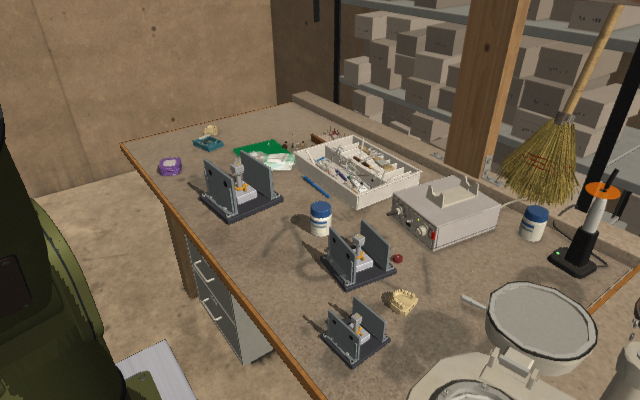

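Candidates for the jig are large (scene 263,322 / side 241,201), middle (scene 347,189 / side 359,268) and small (scene 423,176 / side 357,335). I choose the middle one: jar on its left, cast on its right, wheel behind it. Next is a close crop and a depth measurement.

```bash
python3 - <<'E'
from h import *
pts=[]
ims=[]
for n,(u0,v0,w,h) in {'scene':(305,135,90,80),'side':(310,210,100,90)}.items():
    p=snapshot(n)
    c=p['frame'][v0:v0+h,u0:u0+w,::-1];ims.append(cv2.resize(c,(400,360),interpolation=cv2.INTER_CUBIC))
    d=p['depth'];T=np.linalg.inv(p['camera_from_world']);print(n,'cam',T[:3,3].round(3))
    for v in range(v0,v0+h):
        for u in range(u0,u0+w):
            if d[v,u]>0: pts.append(np.r_[to_world(p,(u,v),d[v,u]),n=='side',u,v])
cv2.imwrite('pics/crop1.png',np.hstack(ims))
P=np.array(pts);np.save('P.npy',P)
for k in (0,1):
    Q=P[P[:,3]==k]
    m=(abs(Q[:,0]-.565)<.1)&(abs(Q[:,1]-.1)<.1)
    Q=Q[m]
    print(k,np.histogram(Q[:,2],bins=np.arange(-.01,.11,.005)))
    t=Q[(Q[:,2]>.08)&(Q[:,2]<.096)]
    print(t[:,:3].round(3)[::max(1,len(t)//40)])
E
```

```text
scene cam [0.17  0.689 0.75 ]
side cam [ 0.079 -0.435  0.627]
0 (array([   5, 1238,  298,  211,  457,  170,   83,  147,   95,   87,   79,
        104,   88,   90,   94,  109,   94,  107,  174,  105,    7,    0,
          0]), array([-0.01 , -0.005,  0.   ,  0.005,  0.01 ,  0.015,  0.02 ,  0.025,
        0.03 ,  0.035,  0.04 ,  0.045,  0.05 ,  0.055,  0.06 ,  0.065,
        0.07 ,  0.075,  0.08 ,  0.085,  0.09 ,  0.095,  0.1  ,  0.105]))
[[0.597 0.045 0.086]
 [0.598 0.048 0.081]
 [0.604 0.066 0.083]
 [0.603 0.08  0.086]
 [0.602 0.077 0.082]
 [0.606 0.094 0.084]
 [0.61  0.105 0.083]
 [0.608 0.107 0.082]
 [0.604 0.112 0.084]
 [0.612 0.123 0.081]
 [0.615 0.131 0.082]
 [0.567 0.095 0.083]
 [0.616 0.138 0.083]
 [0.569 0.101 0.083]
 [0.519 0.069 0.089]
 [0.613 0.138 0.081]
 [0.565 0.107 0.086]
 [0.52  0.075 0.089]
 [0.614 0.145 0.082]
 [0.565 0.106 0.082]
 [0.519 0.077 0.088]
 [0.611 0.147 0.082]
 [0.525 0.087 0.088]
 [0.515 0.069 0.08 ]
 [0.521 0.087 0.087]
 [0.525 0.095 0.087]
 [0.524 0.101 0.09 ]
 [0.527 0.105 0.088]
 [0.526 0.11  0.088]
 [0.528 0.116 0.089]
 [0.529 0.122 0.089]
 [0.531 
[... 743 characters left out ...]
0.085]
 [0.604 0.092 0.085]
 [0.605 0.09  0.083]
 [0.573 0.106 0.085]
 [0.528 0.126 0.09 ]
 [0.603 0.079 0.085]
 [0.567 0.105 0.082]
 [0.603 0.075 0.084]
 [0.555 0.105 0.085]
 [0.571 0.094 0.084]
 [0.524 0.121 0.087]
 [0.563 0.097 0.084]
 [0.6   0.069 0.084]
 [0.554 0.103 0.082]
 [0.567 0.089 0.084]
 [0.524 0.114 0.086]
 [0.562 0.089 0.084]
 [0.524 0.117 0.081]
 [0.556 0.086 0.085]
 [0.521 0.103 0.088]
 [0.598 0.054 0.083]
 [0.596 0.055 0.081]
 [0.523 0.093 0.089]
 [0.521 0.096 0.085]
 [0.601 0.042 0.081]
 [0.593 0.04  0.084]
 [0.522 0.079 0.09 ]
 [0.523 0.076 0.089]
 [0.516 0.074 0.089]
 [0.52  0.066 0.089]
 [0.514 0.066 0.087]
 [0.515 0.057 0.09 ]
 [0.514 0.059 0.084]
 [0.517 0.05  0.086]]
```

View pics/crop1.png

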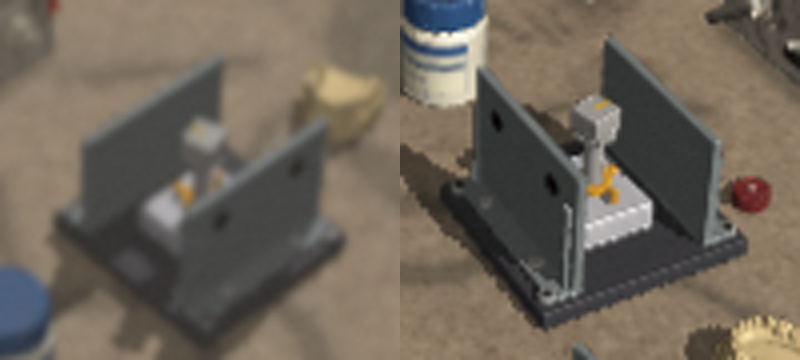

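The crop shows the middle jig: front plate top at about 90 mm and rear at about 84 mm, so the size is right. The bolt head is at scene about (350,166), with the wheel, cast and jar around the jig. I now fit the pose, and check what stands tall along the path.

```bash
python3 - <<'E'
from h import *
P=np.load('P.npy')
for k in (0,1):
    Q=P[P[:,3]==k]
    for nm,x0,z0,z1 in (('front',.524,.0865,.093),('rear',.606,.080,.0865)):
        m=(abs(Q[:,0]-x0-.17*(Q[:,1]-.1))<.008)&(Q[:,2]>z0)&(Q[:,2]<z1)&(abs(Q[:,1]-.1)<.08)
        t=Q[m];f=np.polyfit(t[:,1],t[:,0],1);print(k,nm,len(t),'x@.1',np.polyval(f,.1).round(4),'yaw',-np.degrees(np.arctan(f[0])).round(1),'y',t[:,1].min().round(3),t[:,1].max().round(3))
    m=(np.hypot(Q[:,0]-.565,Q[:,1]-.098)<.022)&(Q[:,2]>.0805)&(Q[:,2]<.088);t=Q[m];print('head',len(t),t[:,:3].mean(0).round(4),t[:,:2].min(0).round(3),t[:,:2].max(0).round(3))
for n in ('scene','side'):
    p=snapshot(n);d=p['depth'];T=np.linalg.inv(p['camera_from_world'])
    v,u=np.mgrid[0:400,0:640];K=p['mtx'];C=np.stack([(u-K[0,2])/K[0,0]*d,(v-K[1,2])/K[1,1]*d,d],-1)
    W=(C@T[:3,:3].T+T[:3,3])[d>0]
    g=W[(W[:,2]>.12)&(W[:,2]<.6)&(W[:,0]>-.1)&(W[:,0]<.95)&(abs(W[:,1])<.85)]
    import collections
    H={}
    for q in g: 
        key=(int(np.floor(q[0]*10)),int(np.floor(q[1]*10)));H.setdefault(key,[]).append(q[2])
    print(n,{k:(len(z),round(float(np.max(z)),2)) for k,z in sorted(H.items()) if len(z)>15})
    ims=p['frame']
p=snapshot('wrist');save(p,'w0');print(p['mtx'])
E
```

```text
0 front 85 x@.1 0.5238 yaw -8.8 y 0.055 0.164
0 rear 85 x@.1 0.6063 yaw -9.4 y 0.042 0.149
head 46 [0.5653 0.1034 0.0826] [0.555 0.092] [0.575 0.113]
1 front 114 x@.1 0.5228 yaw -9.4 y 0.05 0.159
1 rear 116 x@.1 0.6057 yaw -9.2 y 0.038 0.144
head 64 [0.5634 0.0966 0.0835] [0.554 0.086] [0.575 0.109]
scene {(-1, 0): (580, 0.21), (0, -1): (299, 0.31), (0, 0): (3619, 0.31), (1, -7): (174, 0.34), (1, -6): (350, 0.34), (2, -7): (106, 0.34), (2, -4): (36, 0.16), (2, -3): (39, 0.15), (3, -8): (1446, 0.27), (3, -6): (18, 0.23), (3, -5): (1515, 0.23), (3, -4): (368, 0.16), (3, -3): (224, 0.14), (4, -9): (41, 0.23), (4, -8): (76, 0.25), (4, -5): (1551, 0.23), (4, -4): (572, 0.18), (4, -3): (210, 0.14), (4, 4): (145, 0.12), (4, 5): (207, 0.13), (5, -5): (444, 0.23), (5, -4): (866, 0.23), (5, -3): (602, 0.14), (5, -2): (53, 0.14), (6, -7): (247, 0.2), (6, -6): (48, 0.2), (6, -5): (291, 0.25), (6, -4): (1019, 0.25), (6, -3): (462, 0.14), (6, -2): (70, 0.14), (7, -7): (140, 0.22), (7, -6): (277, 0.25), (7, -5): (161, 0.25), (7, -4): (470, 0.25), (8, -6): (332, 0.23), (8, -5): (43, 0.21), (9, -2): (142, 0.2)}
side {(-1, -1): (2055, 0.35), (0, -2): (5543, 0.56), (0, -1): (11479, 0.41), (0, 0): (73, 0.41), (3, -3): (225, 0.14), (4, -4): (455, 0.14), (4, -3): (1135, 0.14), (4, 4): (55, 0.12), (4, 5): (45, 0.13), (5, -5): (624, 0.23), (5, -4): (2485, 0.23), (5, -3): (2678, 0.14), (6, -4): (1222, 0.21), (6, -3): (2231, 0.15), (9, -3): (74, 0.2), (9, -2): (601, 0.54), (9, -1): (60, 0.53)}
[[309.70691629   0.         317.84391537]
 [  0.         309.70691629 196.81961096]
 [  0.           0.           1.        ]]
```

The machine on the right reaches z of about 0.25 m, so I lift before crossing.

```bash
python3 -m creep '[{"slide":[0,0,-0.06],"hand":0.088},{"slide":[0,0,-0.06],"hand":0.088},{"slide":[-0.044,-0.044,0],"hand":0.088},{"slide":[-0.044,-0.044,0],"hand":0.088},{"slide":[-0.044,-0.044,0],"hand":0.088}]' 40
```

```text
$[0]: bad value
```

```bash
python3 -m creep '[{"slide":[0,0,-0.06],"turn":0,"hand":0.088},{"slide":[0,0,-0.06],"turn":0,"hand":0.088},{"slide":[-0.044,-0.044,0],"turn":0,"hand":0.088},{"slide":[-0.044,-0.044,0],"turn":0,"hand":0.088},{"slide":[-0.044,-0.044,0],"turn":0,"hand":0.088}]' 40
```

```text
clock: 1.58
tool_pos: [0.2587, -0.4388, 0.367]
eef_rot: [0.795, -0.606, 0.001, 0.0]
contact_force: [0.4, -0.2, 0.3]
opening: 0.996
```

```bash
python3 -m creep '[{"slide":[-0.044,-0.044,0],"turn":0,"hand":0.088},{"slide":[-0.044,-0.044,0],"turn":0,"hand":0.088},{"slide":[-0.044,-0.044,0],"turn":0,"hand":0.088},{"slide":[-0.044,-0.044,0],"turn":0,"hand":0.088},{"slide":[-0.044,-0.044,0],"turn":0,"hand":0.088}]'
python3 -m creep '[{"slide":[-0.044,-0.044,0],"turn":0,"hand":0.088},{"slide":[-0.044,-0.044,0],"turn":0,"hand":0.088},{"slide":[-0.044,-0.044,0],"turn":0,"hand":0.088},{"slide":[-0.044,-0.044,0],"turn":0,"hand":0.088},{"slide":[0,0,0],"turn":-10.5,"hand":0.088}]'
python3 -m creep '[{"slide":[0,0,0],"turn":-10.5,"hand":0.088},{"slide":[0,0,0],"turn":-10.5,"hand":0.088},{"slide":[0,0,0],"turn":-10.5,"hand":0.088},{"slide":[0,0,0],"turn":-10.5,"hand":0.088},{"slide":[0,0,0],"turn":-10.5,"hand":0.088}]'
python3 -c "
from plant import *
print(get_state()['q'])"
```

```text
clock: 2.2
tool_pos: [0.4125, -0.1684, 0.3671]
eef_rot: [0.795, -0.607, 0.001, -0.0]
contact_force: [-0.1, -0.5, 1.0]
opening: 1.001
clock: 2.82
tool_pos: [0.5361, 0.0532, 0.3667]
eef_rot: [0.851, -0.525, -0.0, -0.002]
contact_force: [-0.4, -1.1, -0.5]
opening: 0.998
clock: 3.45
tool_pos: [0.5348, 0.046, 0.3668]
eef_rot: [0.995, -0.099, 0.0, 0.0]
contact_force: [0.1, 0.2, -0.7]
opening: 1.001
[ 0.24499905  0.49569638 -0.67364436  1.6428268   0.33599672  1.12174978
 -0.71516564]
```

```bash
python3 -m creep '[{"slide":[0,0,0],"turn":-10.5,"hand":0.088},{"slide":[0,0,0],"turn":-10.5,"hand":0.088},{"slide":[0,0,0],"turn":-10.5,"hand":0.088},{"slide":[0,0,0],"turn":-10.5,"hand":0.088},{"slide":[0,0,0],"turn":-10.5,"hand":0.088}]'
python3 -m creep '[{"slide":[0,0,0.04],"turn":-10,"hand":0.088},{"slide":[0,0,0.04],"turn":-10,"hand":0.088},{"slide":[0,0,0.02],"turn":-10,"hand":0.088},{"slide":[0,0,0],"turn":-9,"hand":0.088},{"slide":[0,0,0],"turn":0,"hand":0.088}]'
python3 - <<'E'
from h import *
from scipy.spatial.transform import Rotation as R
s=get_state();p=snapshot('wrist');save(p,'w1')
r=R.from_quat(s['eef_rot']).as_matrix();print(s['tool_pos'],r.round(3),s['q'].round(2))
print(p['camera_from_world'].round(4))
for t in('bolt_head','bolt','jig_base'):
  for b in pinpoint(t,p)[:2]: print(t,b)
E
```

```text
clock: 4.08
tool_pos: [0.5348, 0.046, 0.3667]
eef_rot: [0.936, 0.352, -0.0, 0.0]
contact_force: [-0.6, 0.4, 1.0]
opening: 1.002
clock: 4.7
tool_pos: [0.5348, 0.046, 0.2663]
eef_rot: [0.768, 0.641, -0.0, -0.0]
contact_force: [-0.0, 0.4, 0.1]
opening: 0.996
[0.53483987 0.04602214 0.26634727] [[ 0.178  0.984 -0.001]
 [ 0.984 -0.178  0.   ]
 [ 0.    -0.001 -1.   ]] [ 0.41  0.72 -1.03  1.78  0.71  1.06  0.51]
[[ 1.786e-01  9.839e-01  8.000e-04 -1.409e-01]
 [ 9.501e-01 -1.727e-01  2.600e-01 -5.405e-01]
 [ 2.559e-01 -4.570e-02 -9.656e-01  2.731e-01]
 [ 0.000e+00  0.000e+00  0.000e+00  1.000e+00]]
bolt_head {'uv': [372.1, 197.6], 'conf': 0.91}
bolt_head {'uv': [625.7, 100.5], 'conf': 0.61}
bolt {'uv': [582.1, 97.1], 'conf': 0.73}
bolt {'uv': [362.0, 183.3], 'conf': 0.62}
jig_base {'uv': [361.3, 181.4], 'conf': 0.93}
jig_base {'uv': [231.1, 102.3], 'conf': 0.61}
```

View pics/w1.png

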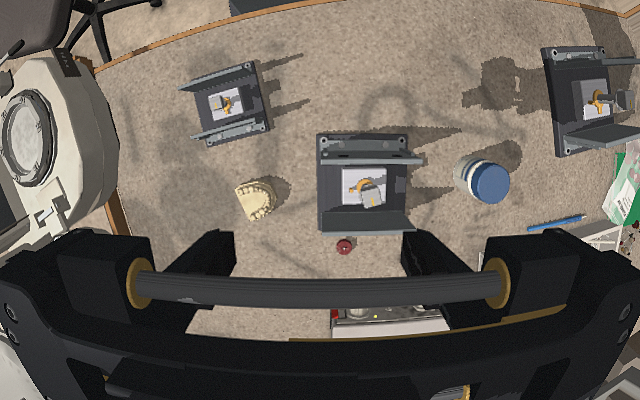

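The wrist view shows the middle jig at (361,182) and the bolt head at (372,198). Cast, jar and wheel are clear of the fingers. Next I get the head's position and angle from a crop.

```bash
cat >> h.py <<'E'
def fray(p,uv):
    K=p['mtx'];a=(uv[0]-K[0,2])/K[0,0];b=(uv[1]-K[1,2])/K[1,1];t=np.hypot(a,b)
    return np.array([a/t*np.sin(t),b/t*np.sin(t),np.cos(t)])
def fz(p,uv,z):
    T=np.linalg.inv(np.array(p['camera_from_world']));r=T[:3,:3]@fray(p,uv);o=T[:3,3]
    return o+r*(z-o[2])/r[2]
def topview(p,c,z,half,n,ex=(1,0)):
    # rectified view of plane z: columns along -y world (right), rows down = +x ; 
    a=np.linspace(-half,half,n);X,Y=np.meshgrid(a,a) # X col, Y row
    W=np.stack([c[0]-Y,c[1]-X,np.full_like(X,z),np.ones_like(X)],-1)
    C=W@np.array(p['camera_from_world']).T
    r=np.hypot(C[...,0],C[...,1]);t=np.arctan2(r,C[...,2]);K=p['mtx']
    u=(K[0,0]*t*C[...,0]/r+K[0,2]).astype(np.float32);v=(K[1,1]*t*C[...,1]/r+K[1,2]).astype(np.float32)
    return cv2.remap(p['frame'],u,v,cv2.INTER_CUBIC)[:,:,::-1]
E
python3 - <<'E'
from h import *
p=snapshot('wrist')
for b in pinpoint('bolt_head',p)[:1]: print(fz(p,b['uv'],.077).round(4))
for b in pinpoint('jig_base',p)[:1]: print(fz(p,b['uv'],.0).round(4))
print(fz(p,(372,190),.084))
im=topview(p,(.565,.100),.084,.03,600)
for k in range(0,600,100): cv2.line(im,(k,0),(k,600),(0,0,255),1);cv2.line(im,(0,k),(600,k),(0,0,255),1)
cv2.imwrite('pics/tv1.png',im)
E
```

```text
[0.4879 0.5449 0.077 ]
[0.4904 0.5044 0.    ]
[0.55739698 0.1014251  0.084     ]Traceback (most recent call last):
  File "<stdin>", line 7, in <module>
cv2.error: OpenCV(4.12.0) :-1: error: (-5:Bad argument) in function 'line'
> Overload resolution failed:
>  - Layout of the output array img is incompatible with cv::Mat
>  - Expected Ptr<cv::UMat> for argument 'img'
```

```bash
sed -i 's/return cv2.remap(\(.*\))\[:,:,::-1\]/return np.ascontiguousarray(cv2.remap(\1)[:,:,::-1])/' h.py
python3 - <<'E'
from h import *
p=snapshot('wrist')
for t,z in(('bolt_head',.077),('jig_base',0)):
  for b in pinpoint(t,p)[:3]: print(t,b,fz(p,b['uv'],z).round(4))
im=topview(p,(.565,.100),.084,.03,600)
for k in range(0,600,100): cv2.line(im,(k,0),(k,600),(0,0,255),1);cv2.line(im,(0,k),(600,k),(0,0,255),1)
cv2.imwrite('pics/tv1.png',im)
E
```

```text
bolt_head {'uv': [371.1, 194.1], 'conf': 0.8} [0.5635 0.1008 0.077 ]
bolt_head {'uv': [623.4, 99.8], 'conf': 0.78} [0.4861 0.5422 0.077 ]
bolt_head {'uv': [217.8, 101.3], 'conf': 0.58} [ 0.4319 -0.0451  0.077 ]
jig_base {'uv': [575.4, 98.3], 'conf': 0.94} [0.4848 0.4947 0.    ]
jig_base {'uv': [358.8, 180.4], 'conf': 0.93} [0.564  0.0968 0.    ]
jig_base {'uv': [229.0, 99.9], 'conf': 0.69} [ 0.4251 -0.0535  0.    ]
```

View pics/tv1.png

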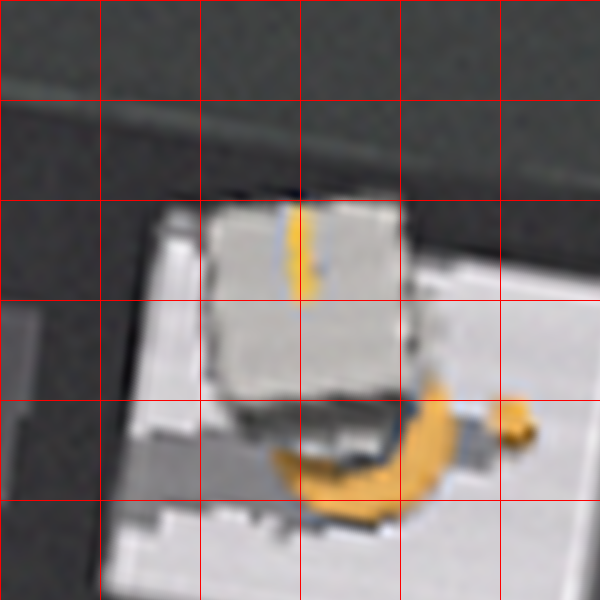

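The rectified top view (up = +x, right = -y) shows the head square centred at about (0.5645, 0.0998). Its yellow line has a yaw of about +3°, and the jig's yaw is about -9.3°. So bolt_turn is about -0.21, and about 75° clockwise remains to the stop. I'll grip along bolt y. The tips must stay above the washer (70 mm), so the target TCP z is about 0.081.

```bash
python3 -m creep '[{"slide":[0.0291,0.0098,0],"turn":0,"hand":0.06},{"slide":[0.0291,0.0098,0],"turn":0,"hand":0.06},{"slide":[0,0,0.04],"turn":-6.6,"hand":0.06},{"slide":[0,0,0.04],"turn":-6.6,"hand":0.06},{"slide":[0,0,0.04],"turn":0,"hand":0.06}]' 40
python3 -m creep '[{"slide":[0,0,0],"turn":0,"hand":0.06}]'
python3 - <<'E'
from h import *
from scipy.spatial.transform import Rotation as R
s=get_state();p=snapshot('wrist');save(p,'w2')
r=R.from_quat(s['eef_rot']).as_matrix();print(s['tool_pos'],r.round(3),s['q'].round(2))
for b in pinpoint('bolt_head',p)[:3]: print(b,fz(p,b['uv'],.077).round(4))
im=topview(p,(.5645,.0998),.084,.03,600)
for k in range(0,600,100): cv2.line(im,(k,0),(k,600),(0,0,255),1);cv2.line(im,(0,k),(600,k),(0,0,255),1)
cv2.imwrite('pics/tv2.png',im)
E
```

```text
clock: 5.82
tool_pos: [0.5646, 0.1, 0.1454]
eef_rot: [0.688, 0.726, 0.0, -0.0]
contact_force: [0.3, -0.6, 0.2]
opening: 0.684
clock: 5.95
tool_pos: [0.5628, 0.0989, 0.1443]
eef_rot: [0.688, 0.726, -0.003, -0.001]
contact_force: [-0.5, -0.5, 0.9]
opening: 0.681
[0.5627641  0.09888698 0.14430795] [[-0.053  0.999 -0.005]
 [ 0.999  0.053 -0.002]
 [-0.002 -0.005 -1.   ]] [ 0.25  0.93 -0.94  1.79  0.93  0.94  0.51]
{'uv': [320.9, 218.4], 'conf': 0.63} [0.5662 0.1011 0.077 ]
{'uv': [139.4, 37.1], 'conf': 0.6} [ 0.4356 -0.0402  0.077 ]
```

View pics/tv2.png

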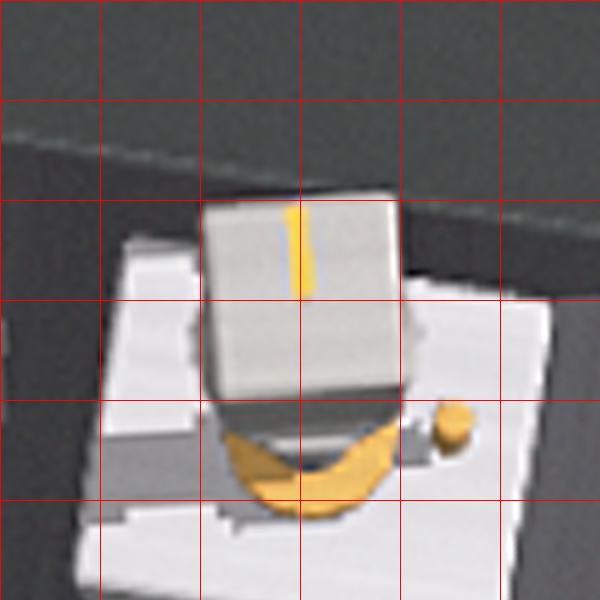

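View pics/w2.png

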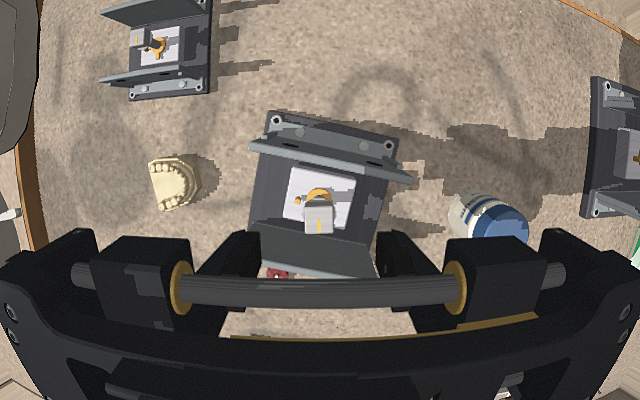

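```bash
python3 -m creep '[{"slide":[0,0,0.02],"turn":-1,"hand":0.045},{"slide":[0,0,0],"turn":0,"hand":0.045}]' 
python3 - <<'E'
from h import *
from scipy.spatial.transform import Rotation as R
s=get_state()
r=R.from_quat(s['eef_rot']).as_matrix();print(s['tool_pos'],s['moment'],r.round(4))
print((r.T@(np.array([.5648,.0996,.081])-s['tool_pos'])).round(4))
E
```

```text
clock: 6.3
tool_pos: [0.564, 0.0994, 0.126]
eef_rot: [0.682, 0.732, -0.001, -0.0]
contact_force: [-0.8, 0.4, 0.5]
opening: 0.514
[0.56401158 0.09935974 0.12599538] [ 0.04805388 -0.1687061   0.01707991] [[-0.0706  0.9975 -0.0011]
 [ 0.9975  0.0706 -0.0012]
 [-0.0011 -0.0012 -1.    ]]
[0.0002 0.0009 0.045 ]
```

```bash
python3 -m creep '[{"slide":[0,0.001,0.015],"turn":0,"hand":0.045},{"slide":[0,0,0.015],"turn":0,"hand":0.045},{"slide":[0,0,0.009],"turn":0,"hand":0.045},{"slide":[0,0,0.005],"turn":0,"hand":0.045},{"slide":[0,0,0],"turn":0,"hand":0.045}]' 
python3 - <<'E'
from h import *
p=snapshot('wrist');save(p,'w3');p=snapshot('side');cv2.imwrite('pics/s3.png',cv2.resize(p['frame'][170:320,280:460,::-1],(720,600)))
E
```

```text
clock: 6.92
tool_pos: [0.5653, 0.1001, 0.0824]
eef_rot: [0.682, 0.732, -0.0, -0.0]
contact_force: [0.0, 0.7, 0.2]
opening: 0.504
```

View pics/s3.png

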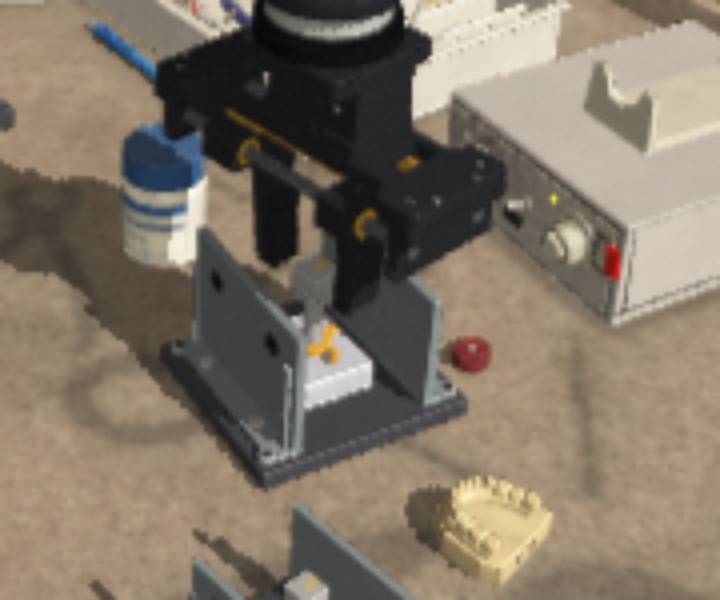

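View pics/w3.png

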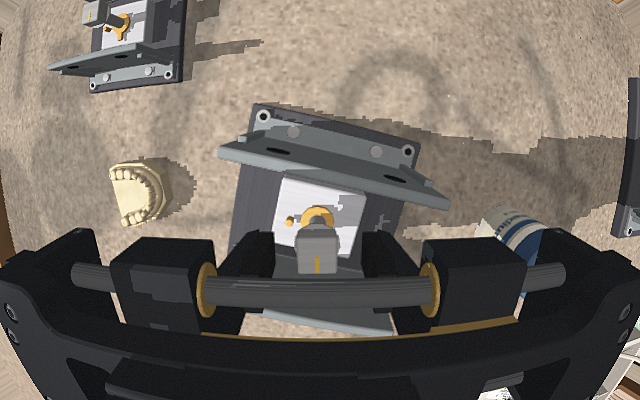

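The head (wrist 318,250) stands midway between the fingers and nothing is touched. Closing.

```bash
python3 -m creep '[{"slide":[0,0,0.001],"turn":0,"hand":0.03},{"slide":[0,0,0],"turn":0,"hand":0.02},{"slide":[0,0,0],"turn":0,"hand":0.01},{"slide":[0,0,0],"turn":0,"hand":0.01},{"slide":[0,0,0],"turn":0,"hand":0.01}]' 50
python3 - <<'E'
from h import *
s=get_state();print(s['moment'],s['opening']*88.1)
E
```

```text
clock: 7.65
tool_pos: [0.5655, 0.0996, 0.0818]
eef_rot: [0.682, 0.732, -0.0, 0.0]
contact_force: [-0.1, -1.9, 2.9]
opening: 0.223
[-0.35673522 -0.11056048  0.02615327] 19.607265518775147
```

Gripped at 19.6 mm opening. Now I turn clockwise (+).

```bash
python3 -m creep '[{"slide":[0,0,0],"turn":6,"hand":0.01},{"slide":[0,0,0],"turn":6,"hand":0.01},{"slide":[0,0,0],"turn":6,"hand":0.01},{"slide":[0,0,0],"turn":6,"hand":0.01},{"slide":[0,0,0],"turn":6,"hand":0.01}]' 60
cat > st.py <<'E'
from h import *
s=get_state();q=s['eef_rot'];a=np.degrees(2*np.arctan2(q[1],q[0]))
print('toolx',a.round(2),'F',s['contact_force'].round(1),'M',s['moment'].round(3),'open',(s['opening']*88.1).round(1),'q7',s['q'][6].round(2),s['tool_pos'].round(4))
E
python3 st.py
```

```text
clock: 8.28
tool_pos: [0.5655, 0.0997, 0.0818]
eef_rot: [0.849, 0.529, -0.0, 0.0]
contact_force: [0.3, -2.5, 1.0]
opening: 0.219Traceback (most recent call last):
  File "st.py", line 3, in <module>
    print('toolx',a.round(2),'F',s['contact_force'].round(1),'M',s['moment'].round(3),'open',(s['opening']*88.1).round(1),'q7',s['q'][6].round(2),s['tool_pos'].round(4))
                                                                                             ^^^^^^^^^^^^^^^^^^^^^^^^^
AttributeError: 'float' object has no attribute 'round'
```

```bash
sed -i "s/(s\['opening'\]\*88.1).round(1)/round(s['opening']*88.1,1)/" st.py; python3 st.py
python3 -m creep '[{"slide":[0,0,0],"turn":6,"hand":0.01},{"slide":[0,0,0],"turn":6,"hand":0.01},{"slide":[0,0,0],"turn":6,"hand":0.01},{"slide":[0,0,0],"turn":6,"hand":0.01},{"slide":[0,0,0],"turn":6,"hand":0.01}]' 60
python3 st.py
```

```text
toolx 63.87 F [ 0.3 -2.5  1. ] M [-0.375 -0.103  0.222] open 19.3 q7 -0.02 [0.5655 0.0997 0.0818]
clock: 8.9
tool_pos: [0.5656, 0.0998, 0.0819]
eef_rot: [0.957, 0.292, 0.0, 0.0]
contact_force: [-0.9, -0.9, 0.7]
opening: 0.223
toolx 33.9 F [-0.9 -0.9  0.7] M [-0.412 -0.108  0.272] open 19.6 q7 -0.47 [0.5656 0.0998 0.0819]
```

The moment is rising as the spring predicts. Now smaller steps to feel the stop.

```bash
python3 -m creep '[{"slide":[0,0,0],"turn":3,"hand":0.01},{"slide":[0,0,0],"turn":3,"hand":0.01},{"slide":[0,0,0],"turn":3,"hand":0.01},{"slide":[0,0,0],"turn":0,"hand":0.01}]' 60
python3 st.py
for i in 1 2; do python3 -m creep '[{"slide":[0,0,0],"turn":1.5,"hand":0.01},{"slide":[0,0,0],"turn":1,"hand":0.01},{"slide":[0,0,0],"turn":0,"hand":0.01}]' >/dev/null;python3 st.py; done
```

```text
clock: 9.4
tool_pos: [0.5656, 0.0997, 0.0818]
eef_rot: [0.976, 0.217, 0.0, 0.0]
contact_force: [0.5, -1.8, 2.8]
opening: 0.218
toolx 25.11 F [ 0.5 -1.8  2.8] M [-0.525 -0.161  0.228] open 19.2 q7 -0.6 [0.5656 0.0997 0.0818]
toolx 22.54 F [ 1.  -2.2  3.7] M [-0.629 -0.227  0.267] open 19.2 q7 -0.63 [0.5656 0.0998 0.0818]
toolx 20.02 F [ 1.4 -3.3  4.4] M [-0.795 -0.283  0.31 ] open 19.3 q7 -0.67 [0.5656 0.0998 0.0818]
```

```bash

python3 -m creep '[{"slide":[0,0,0],"turn":1.5,"hand":0.01},{"slide":[0,0,0],"turn":0,"hand":0.01}]' >/dev/null;python3 st.py
python3 -m creep '[{"slide":[0,0,0],"turn":1.5,"hand":0.01},{"slide":[0,0,0],"turn":0,"hand":0.01}]' >/dev/null;python3 st.py
python3 -m creep '[{"slide":[0,0,0],"turn":1.5,"hand":0.01},{"slide":[0,0,0],"turn":0,"hand":0.01}]' >/dev/null;python3 st.py
```

```text
toolx 18.54 F [ 0.7 -3.6  5.4] M [-0.867 -0.295  0.284] open 19.1 q7 -0.69 [0.5656 0.0998 0.0818]
toolx 17.05 F [ 0.8 -4.2  6. ] M [-0.897 -0.289  0.343] open 19.5 q7 -0.71 [0.5656 0.0998 0.0818]
toolx 15.65 F [ 1.1 -4.7  5.2] M [-0.943 -0.274  0.722] open 19.4 q7 -0.73 [0.5656 0.0998 0.0818]
```

```bash
python3 - <<'E'
from h import *
p=snapshot('wrist');save(p,'w4');p=snapshot('side');cv2.imwrite('pics/s4.png',cv2.resize(p['frame'][190:290,300:420,::-1],(720,600),interpolation=cv2.INTER_CUBIC))
E
```

```text
(no output)
```

View pics/w4.png

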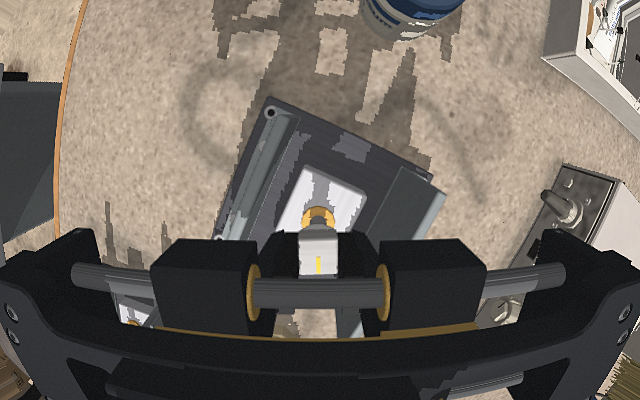

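View pics/s4.png

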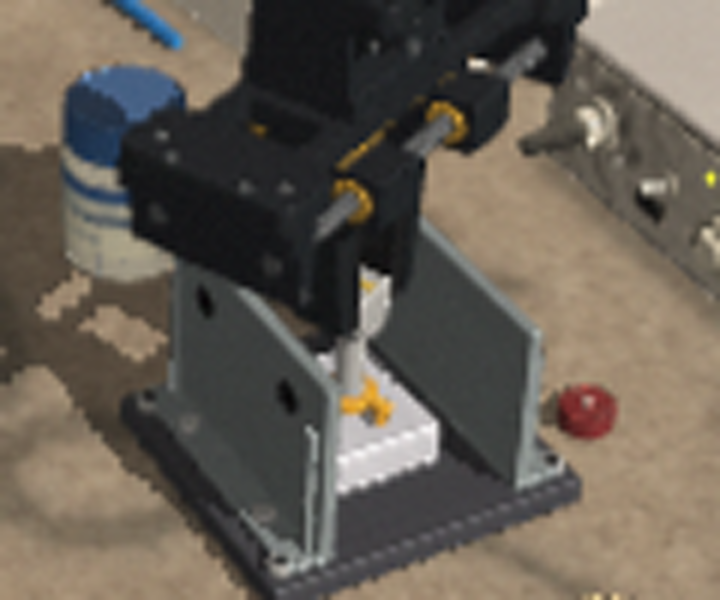

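The moment jumped from 0.34 to 0.72 N m between 17.0° and 15.65°, where the stop was predicted (about 17.7°). The pictures show the head square in the jaws and the fingers clear of the plates. One small confirming step, then hold.

```bash

python3 -m creep '[{"slide":[0,0,0],"turn":0.5,"hand":0.01},{"slide":[0,0,0],"turn":0,"hand":0.01}]' >/dev/null;python3 st.py
python3 -m creep '[{"slide":[0,0,0],"turn":0,"hand":0.01},{"slide":[0,0,0],"turn":0,"hand":0.01},{"slide":[0,0,0],"turn":0,"hand":0.01},{"slide":[0,0,0],"turn":0,"hand":0.01}]';python3 st.py
python3 - <<'E'
from h import *
p=snapshot('side')
for t,z in(('powder_jar_mid',.038),('dental_cast_mid',.013),('rubber_wheel_mid',.005)):
  for b in pinpoint(t,p)[:1]: print(t,b,at_z(p,b['uv'],z).round(3))
p=snapshot('wrist');cv2.imwrite('pics/w5.png',cv2.resize(p['frame'][190:300,230:410,::-1],(720,440),interpolation=cv2.INTER_CUBIC))
E
```

```text
toolx 15.2 F [-0.2 -4.4  4.8] M [-0.954 -0.328  0.948] open 19.4 q7 -0.74 [0.5656 0.0998 0.0818]
clock: 11.75
tool_pos: [0.5656, 0.0998, 0.0818]
eef_rot: [0.991, 0.132, 0.0, 0.0]
contact_force: [0.8, -4.9, 5.8]
opening: 0.215
toolx 15.2 F [ 0.8 -4.9  5.8] M [-0.947 -0.297  0.841] open 19.0 q7 -0.74 [0.5656 0.0998 0.0818]
powder_jar_mid {'uv': [324.7, 215.9], 'conf': 0.7} [0.593 0.258 0.038]
dental_cast_mid {'uv': [402.1, 299.8], 'conf': 0.59} [ 0.562 -0.044  0.013]
rubber_wheel_mid {'uv': [395.8, 258.9], 'conf': 0.55} [0.648 0.06  0.005]
```

View pics/w5.png

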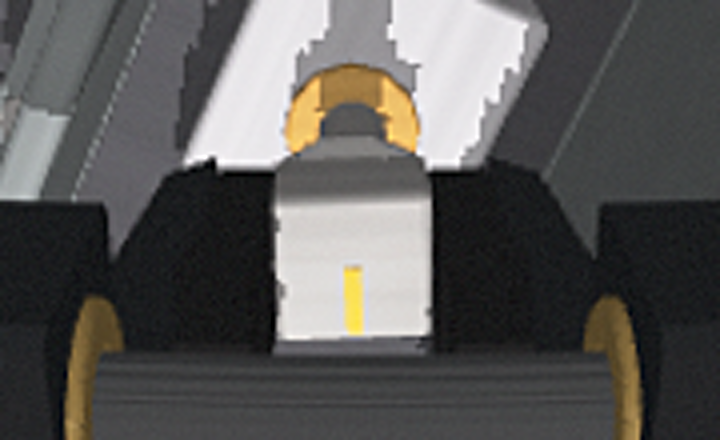

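```bash
python3 -c "
from plant import *
print(finish_job())"
```

```text
the job is handed in; nothing more can be done
None
```

I gripped the head of the middle jig's bolt and turned it about 79° clockwise until it came up against its stop. I handed the job in with the arm still holding it there; the last reading before that was at 11.75 s.

- **Stop:** the moment about the bolt rose slowly to about 0.34 N m. It then jumped to 0.72 and to about 0.9 over the last 2°, close to the predicted stop angle. It was still about 0.84 after half a second of holding.
- **Grip:** set to 60 N, with the opening reading about 19 mm on the 20 mm head. The last wrist picture shows the head square in the jaws, with no sign of slipping.
- **Plates:** the side and wrist pictures, taken just before the last half-degree of turn, showed the fingers clear of both. The measured contact force stayed below about 8 N.
- **Jar, cast and wheel:** they measured at the same places as at the start, within the networks' scatter of up to about 1 cm.

No check failed. The upward force did creep up to about 6 N while turning, and I did not find the cause.

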